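# Clamp a tube in the drilling jig

### The job

Get the aluminium tube ready for drilling: take it from its cradle, lay it in the two V-saddles of the drilling jig and slide it gently along until its end butts against the steel end stop, without shoving the stop out of its setting. Then push the toggle clamp's handle down over centre until it snaps home, without leaning hard on it, so that the rubber pad holds the tube down in the saddles. Let go, and leave the other things on the bench alone.

Things in the scene. Friction and masses are not known exactly. Their poses are not given: they have to be found in the camera images.
- tube: aluminium tube, 28 mm across, 200 mm long, about 0.13 kg. Origin at its middle, on its axis; its y axis runs along it (either way round and rolled any way serves). It starts in the cradle's two V-saddles, axis 54 mm above the bench; between the saddles there is 18 mm of free depth below it
- tube_end_a (a point): centre of the tube's end face at its y = -100 mm
- tube_end_b (a point): centre of the tube's end face at its y = +100 mm
- cradle: fixed wooden cradle with two V-saddles (64 mm wide, 20 mm thick, tops 58 mm above the bench) at y = -65 and +65 mm on a plywood base 90 x 170 x 18 mm. Origin under the centre of the base; the saddles carry the tube above x = 0, along y
- jig: drilling jig screwed to the bench: plywood board 18 mm thick (x -115 to 85, y -120 to 150 mm) with two V-saddles, end stop and toggle clamp. Origin on the bench. A tube in the saddles lies along the jig's y, axis at x = -75 mm, 54 mm above the bench. Clamp plane y = -78 mm, its handle to +x. With the clamp open a gripper has room to hold the tube between y = -20 and +40 mm
- saddle_a (a point): jig saddle under the clamp's pad: the point where the tube's axis lies, jig (-75, -78, 54) mm; saddle 64 mm wide, 20 mm thick, top 58 mm above the bench, axes as the jig
- saddle_b (a point): the other jig saddle: the point where the tube's axis lies, jig (-75, 70, 54) mm
- end_stop: the end stop: an aluminium block 52 mm high in line with the tube, with a steel rod that a thumbscrew holds in it. Origin on the tube's axis where the rod enters the block, jig (-75, 123, 54) mm. The rod's 16 mm head (stop_rod_c0, 5 mm thick) stands 8 to 26 mm out toward the saddles; how far differs each time and is not measured. The rod slips when pushed along with more than about 18 N
- toggle_clamp: fixed base of the horizontal toggle clamp, on a packing block 56 mm above the bench; origin under the arm's pivot at jig (-15, -78, 56) mm. It carries arm, pad, link and handle, all within 18 mm of the plane jig y = -78. Open, arm and pad stand up to 140 mm above the bench between jig x = -66 and 20 mm, the handle's end up to 195 mm
- clamp_handle (a joint): angle of the clamp's handle against its link, rad; grows as the handle is pushed down. 0 wide open (60 degrees up; it starts there), 1.80 dead centre (level), 1.92 home (3 degrees below level). The pad meets the tube near 1.05; then the grip takes up to about 10 N near 1.35, gets easy toward 1.8, and past that runs home by itself and stays; short of that it springs back
- handle_grip (a point): middle of the upper face of the handle's black grip (72 long, 20 wide, 13 mm thick), 20 mm from its free end. x runs along the grip to the free end, z out of the upper face. Its path in the jig's frame (y = -78), (x, z) in mm for each clamp_handle value: at 0: (47,173); 0.25: (67,163); 0.5: (76,154); 0.75: (81,144); 1.0: (85,135); 1.25: (88,125); 1.5: (90,114); 1.75: (92,102); 1.92: (93,94)
- clamp_pad: the clamp's black rubber pad, 17 mm across, on the arm's spindle; origin at the middle of its pressing face
- chuck_key: T-shaped drill chuck key lying on the free rear corner of the jig's board, about 75 x 70 x 17 mm; a bystander
- steel_square: small steel try square lying on the bench, blade 90 x 18 x 5 mm, stock 60 x 18 x 12 mm; a bystander
- glue_bottle: white glue bottle with yellow cap, 56 mm across, 150 mm tall; a bystander
- spray_can: plain metal spray can, 66 mm across, 190 mm tall; a bystander
- tape_roll: roll of masking tape lying flat, 96 mm across, 25 mm high; a bystander
- screw_tin: open divided steel tin, 100 x 140 x 40 mm; a bystander
- offcut: plywood offcut, 90 x 60 x 18 mm; a bystander

How it is judged:
By the outcome, as a careful person would: the job done as asked, in the order asked, and still so for the second after the job is handed in, with the robot touching nothing.
It also fails if it takes over 67 s, if anything falls off the work surface, if the arm or the gripper's body presses on something with over 40 N, if the wrist force passes 120 N, or if a joint passes its speed limit or range.

### The arm

A 6-joint arm with a two-finger parallel gripper is mounted at the origin on the work surface. World frame = base frame: x ahead of the robot, y to its left, z up, the work surface at z = 0. Lengths are in m, angles in rad, forces in N, time in s.
With the tool pointing down it reaches from about 0.225 to 0.725 m from the base axis. Payload 3.1 kg.
Tool frame: the origin (TCP) lies on the centre line of the jaws, within the pads' length; the fingertips stand 14 mm ahead of it and the grasp point (between the pads) lies 5 mm behind it; z points along the fingers, y is the line along which they close (so a half turn about z gives the same grasp; the last joint's range is limited). The gripper opens to 85 mm and grips with 20 to 120 N. Pads are 22 mm wide; open, the fingers measure 114 mm over their backs; the gripper's body (76 mm by 85 mm) begins 54 mm behind the grasp point. The pads swing forward as they close: fully open they stand 13 mm farther back than shut.
Start: joints at [-1.313, 0.048, 0.099, 1.622, 0, 1.443], TCP at [0.198, -0.486, 0.245] pointing down, gripper open.
Joint ranges: [-2.91, 2.91], [-0.99, 1.94], [-1.21, 1.42], [-2.12, 2.29], [-1.49, 1.47], [-3.14, 3.14]. Speed limits (rad/s): [2.79, 2.79, 3.14, 3.14, 3.14, 3.14].

### API

Orientations are given as a unit quaternion [w, x, y, z].
In Python, from plant import ctrl, solve_ik, cams, ticket gives the robot as it stands. Calls block until the motion is done:
- ctrl.goto(position, orientation): joint-space move of the TCP to a pose.
- ctrl.line_to(position, frame=None, velocity=0.15): straight line of the TCP; frame=None keeps the orientation; velocity is the mean speed in m/s.
- ctrl.movej(angles): joint-space move.
- ctrl.set_gripper(opening): opening from 0.0 (shut) to 1.0 (fully open); the grip force is fixed at half the most; returns when the fingers have stopped.
- ctrl.hold(seconds).
- solve_ik(position, orientation): joint angles nearest the present ones, or None.
- cams.read_camera(name): name is "scene" or "top" or "wrist"; returns a dict with "color" (400x640x3 uint8, red, green, blue), "depth" (400x640 float32, m along the optical axis (not along the pixel's ray), 0 where there is no reading), "fx", "fy", "cx", "cy" (pixels), "T" (4x4, takes a point from camera to world coordinates); the wrist camera has in their place "mount" (4x4, takes a point from camera to tool coordinates, whose origin is the TCP and whose axes are the flange's). Camera axes: x right, y down, z forward; pixel columns grow to the right and rows downward; lengths in m; the calibration is good to about 2 mm. A picture is of the moment at which its call begins: read the wrist's pose just before it.
A pose or a line that the arm cannot do raises ctrl.MotionError and nothing moves.
- ticket.hand_in(): hands the job in; it is judged then, once.
Trained networks look in the newest picture that a camera, given by its name, has taken for a name from the list of things; names that differ only in an ending like _2 or _b are one class to them, and where a whole thing is asked for, a point or a joint stands for the part that bears it (a point fixed in the world has none). Each returns a list of dicts, best first, with "conf" (0 to 1); they miss things now and then, are a little off and sometimes report something else, mostly with a low value. They report only what shows in the picture. A call takes as long as a camera call.
- cams.find_in(camera, label): "box" ([left, top, width, height] in pixels, round what is visible of it).
- cams.cut_out(camera, label): "pixels" (400x640 bool, what is visible of it) and "box" ([left, top, width, height] in pixels, round what is visible of it).
Readings, each from a call of its own:
- ctrl.read_clock(): time.
- ctrl.read_joints(): joint angles.
- ctrl.read_dq(): joint speeds.
- ctrl.read_effort(): joint torques, N m.
- ctrl.read_position(): TCP position.
- ctrl.read_eef_rot(): TCP orientation.
- ctrl.read_wrist_force(): force on the tool from outside, world axes, zero at the start.
- ctrl.read_wrist_torque(): the same for the moment, N m.
- ctrl.read_width(): opening from 0.0 (shut) to 1.0 (fully open).
- ctrl.read_gripper_force(): force on a finger pad.
Only numpy, scipy, OpenCV 4.12 (cv2) and the standard library are available. Lean on these libraries where they do the work, as an engineer would, in place of code of your own. Each camera call takes 0.05 s, during which the arm holds its last target. There are 200 camera calls.

## Working session

There is one attempt and no reset: what is moved stays moved. The work goes in short steps, each a Python script; the robot and the scene stay as the last script left them, time stands still between calls to the robot, and variables do not carry over. Pictures are saved under pics/ and viewed, at most 10 in all, crops included, and the job is handed in when it is done.

```bash
ls; mkdir -p pics; python3 - <<'E'
from plant import ctrl,cams
import cv2,numpy as np
for n in ("scene","top"):
    d=cams.read_camera(n); cv2.imwrite(f"pics/{n}0.png",d["color"][:,:,::-1])
    print(n,d["fx"],d["cx"],d["cy"],d["T"].round(3).tolist())
    for l in ("tube","cradle","jig","end_stop","toggle_clamp","clamp_handle","clamp_pad","chuck_key","stop_rod_c0"):
        try: print(l,[(np.round(r["box"]).tolist(),round(r["conf"],2)) for r in cams.find_in(n,l)][:3])
        except Exception as e: print(l,e)
print(ctrl.read_clock())
E
```

```text
pics
plant.py
scene 399.5236494171769 317.1043860505378 191.83970778028012 [[-0.617, 0.46, -0.639, 1.22], [0.787, 0.359, -0.502, 0.46], [-0.001, -0.812, -0.583, 0.705], [0.0, 0.0, 0.0, 1.0]]
tube [([241.0, 168.0, 64.0, 25.0], 0.65)]
cradle [([242.0, 166.0, 60.0, 46.0], 0.71)]
jig [([354.0, 196.0, 144.0, 113.0], 0.78), ([373.0, 201.0, 12.0, 26.0], 0.31)]
end_stop [([465.0, 236.0, 30.0, 36.0], 0.79)]
toggle_clamp [([371.0, 198.0, 26.0, 46.0], 0.81)]
clamp_handle [([374.0, 198.0, 11.0, 31.0], 0.49)]
clamp_pad [([399.0, 299.0, 91.0, 84.0], 0.66), ([186.0, 185.0, 19.0, 30.0], 0.34)]
chuck_key [([428.0, 266.0, 36.0, 29.0], 0.8), ([350.0, 191.0, 147.0, 120.0], 0.53)]
stop_rod_c0 it knows: chuck_key, clamp_handle, clamp_pad, cradle, end_stop, glue_bottle, handle_grip, jig, offcut, saddle, screw_tin, spray_can, steel_square, tape_roll, toggle_clamp, tube, tube_end
top 504.2096168799136 332.69634060317105 203.3620728687042 [[0.008, -0.992, 0.122, 0.469], [-1.0, -0.008, 0.001, -0.025], [-0.0, -0.122, -0.993, 1.29], [0.0, 0.0, 0.0, 1.0]]
tube []
cradle [([389.0, 215.0, 75.0, 51.0], 0.85)]
jig [([172.0, 204.0, 121.0, 82.0], 0.97)]
end_stop [([169.0, 256.0, 34.0, 24.0], 0.88)]
toggle_clamp [([258.0, 201.0, 22.0, 54.0], 0.86), ([373.0, 108.0, 37.0, 42.0], 0.74), ([148.0, 148.0, 60.0, 47.0], 0.25)]
clamp_handle [([256.0, 208.0, 14.0, 18.0], 0.51), ([385.0, 228.0, 79.0, 24.0], 0.16)]
clamp_pad []
chuck_key [([188.0, 208.0, 27.0, 28.0], 0.67), ([371.0, 106.0, 38.0, 46.0], 0.34), ([255.0, 204.0, 22.0, 54.0], 0.18)]
stop_rod_c0 it knows: chuck_key, clamp_handle, clamp_pad, cradle, end_stop, glue_bottle, handle_grip, jig, offcut, saddle, screw_tin, spray_can, steel_square, tape_roll, toggle_clamp, tube, tube_end
0.9
```

View pics/top0.png

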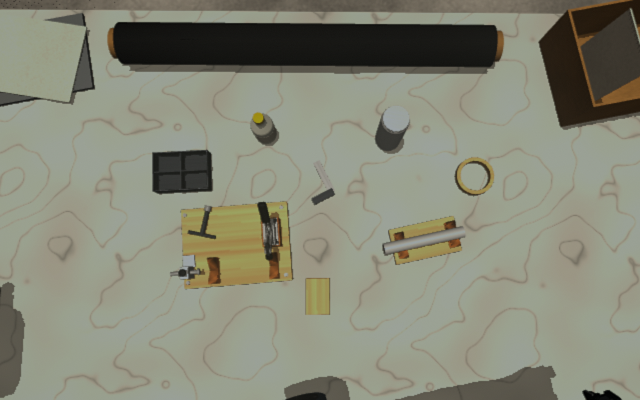

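View pics/scene0.png

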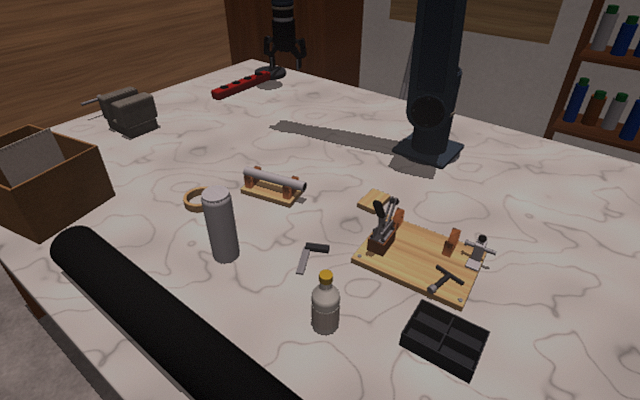

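The top view shows the jig at about (237,245), its saddles toward the robot and the end stop at the left (188,270). The tube lies in its cradle at (423,241). The scene view agrees, with the clamp open.

```bash
cat > h.py <<'E'
from plant import ctrl,cams,solve_ik,ticket
import cv2,numpy as np
from scipy.spatial.transform import Rotation as R
def pose():
    T=np.eye(4); q=np.array(ctrl.read_eef_rot()); T[:3,:3]=R.from_quat(q[[1,2,3,0]]).as_matrix(); T[:3,3]=ctrl.read_position(); return T
def shot(n,save=None):
    P=pose() if n=="wrist" else None
    d=cams.read_camera(n)
    T=P@d["mount"] if n=="wrist" else d["T"]
    v,u=np.mgrid[:400,:640]; z=d["depth"]
    c=np.stack([(u-d["cx"])/d["fx"]*z,(v-d["cy"])/d["fy"]*z,z],-1)
    d["W"]=c@T[:3,:3].T+T[:3,3]; d["W"][z==0]=np.nan; d["Tc"]=T
    if save: cv2.imwrite(f"pics/{save}.png",d["color"][:,:,::-1])
    return d
def proj(d,p):
    c=(np.asarray(p)-d["Tc"][:3,3])@d["Tc"][:3,:3]
    return np.stack([c[...,0]/c[...,2]*d["fx"]+d["cx"],c[...,1]/c[...,2]*d["fy"]+d["cy"]],-1)
def down(yaw):  # tool z down, tool y (closing) at world angle yaw
    y=np.array([np.cos(yaw),np.sin(yaw),0]);z=np.array([0,0,-1.]);x=np.cross(y,z)
    q=R.from_matrix(np.stack([x,y,z],1)).as_quat(); return q[[3,0,1,2]]
def rect(p):  # centre, size, long-axis angle
    r=cv2.minAreaRect((p*1000).astype(np.float32)); b=cv2.boxPoints(r)
    e=[b[1]-b[0],b[2]-b[1]]; e=max(e,key=np.linalg.norm); a=np.arctan2(e[1],e[0])
    return np.array(r[0]).round(1),np.round(r[1],1),a
E
python3 - <<'E'
from h import *
d=shot("top"); W=d["W"]
def box(u0,v0,u1,v1,z0,z1):
    w=W[v0:v1,u0:u1].reshape(-1,3); return w[(w[:,2]>z0)&(w[:,2]<z1)]
p=box(370,205,480,280,.057,.08); print("tube",len(p),rect(p[:,:2]),p[:,2].max())
p=box(160,190,310,300,.012,.024); print("board",len(p),rect(p[:,:2]),np.median(p[:,2]))
p=box(180,190,310,300,.06,.25); print("clamp",rect(p[:,:2]),p[:,2].max())
p=box(160,250,200,290,.045,.08); print("stop",rect(p[:,:2]),p[:,2].max())
w=W[300:390,200:280].reshape(-1,3);print("bench",np.nanmedian(w[:,2]))
d=cams.read_camera("wrist");print(d["mount"].round(3).tolist(),d["fx"],pose().round(3).tolist())
E
```

```text
tube 1007 (array([ 533. , -245.9]), array([ 63.8, 201.2]), np.float32(-1.3482878)) 0.07422042301582343
board 6765 (array([526.8, 223.6]), array([401.4, 251.2]), np.float32(1.4914411)) 0.018140429408971537
clamp (array([515.9, 226.6]), array([170.9, 240.3]), np.float32(-1.5022335)) 0.19010794288508848
stop (array([449.6, 334.2]), array([29.4, 70.1]), np.float32(-1.4479611)) 0.07950814321846766
bench -0.00039956054475132063
[[-0.0, -0.952, -0.305, 0.077], [1.0, -0.0, 0.001, -0.001], [-0.001, -0.305, 0.952, -0.127], [0.0, 0.0, 0.0, 1.0]] 351.80932664817266 [[0.927, 0.376, 0.0, 0.198], [0.376, -0.927, -0.0, -0.486], [-0.0, 0.0, -1.0, 0.245], [0.0, 0.0, 0.0, 1.0]]
```

```bash
python3 - <<'E'
from h import *
t=ctrl.read_clock()
def look(p,yaw,name):
    ctrl.goto(np.array(p),down(yaw)); return shot("wrist",name)
P=[]
for k,(dx,dy) in enumerate([(0,0.03),(0.05,-0.03)]):
    d=look([.48+dx,-.245+dy,.24],.22,f"w{k}")
    for r in cams.cut_out("wrist","tube")[:2]:
        w=d["W"][r["pixels"]]; w=w[~np.isnan(w[:,0])]; w=w[w[:,2]>.05]
        print(k,r["conf"],len(w),rect(w[:,:2]),np.percentile(w[:,2],[50,95,99]))
    w=d["W"].reshape(-1,3); w=w[(w[:,2]>.0605)&(w[:,2]<.08)]; print(" slice",rect(w[:,:2]),np.percentile(w[:,2],[90,99]))
    cr=d["W"].reshape(-1,3); cr=cr[(cr[:,2]>.013)&(cr[:,2]<.022)]; print(" base",rect(cr[:,:2]))
print(ctrl.read_joints(),ctrl.read_clock()-t)
for k,(x,y) in enumerate([(.46,.30),(.50,.20)]):
    d=look([x,y,.33],0,f"j{k}"); np.savez(f"j{k}.npz",W=d["W"],T=d["Tc"],c=d["color"],fx=d["fx"],cx=d["cx"],cy=d["cy"])
    w=d["W"].reshape(-1,3); w=w[(w[:,2]>.013)&(w[:,2]<.022)&(abs(w[:,1]-.22)<.17)]; print(" board",rect(w[:,:2]))
    for l in ("end_stop","saddle","chuck_key","handle_grip","clamp_pad"):
        for r in cams.cut_out("wrist",l)[:3]:
            w=d["W"][r["pixels"]]; w=w[~np.isnan(w[:,0])]
            if len(w)>5: print(l,round(r["conf"],2),np.round(r["box"]),w.min(0).round(3),w.max(0).round(3))
print(ctrl.read_clock()-t,ctrl.read_joints())
E
```

```text
0 0.62 6070 (array([ 528.8, -244.5]), array([ 27.9, 201. ]), np.float32(-1.3493791)) [0.06416575 0.06653323 0.0671437 ]
 slice (array([ 528.8, -244.6]), array([ 23.4, 200.2]), np.float32(-1.3481563)) [0.06628695 0.06718687]
 base (array([ 643.4, -284.2]), array([317.4, 265.8]), np.float32(0.13579048))
1 0.62 7179 (array([ 528.7, -244. ]), array([ 27.8, 199.2]), np.float32(-1.3521938)) [0.06424856 0.06650973 0.06715709]
 slice (array([ 652.9, -217.2]), array([277.6, 200.9]), np.float32(0.21888746)) [0.0667051 0.0749703]
 base (array([ 645.9, -293.7]), array([318.7, 284.5]), np.float32(0.13688426))
[-5.91893560e-01  2.38246337e-01  2.99874743e-01  1.63327022e+00
  1.94804847e-04  7.59963561e-01] 2.0667
 board (array([386.1, 200.4]), array([845.3, 281.9]), np.float32(0.17454983))
end_stop 0.76 [300.  85.  50.  70.] [0.43  0.301 0.016] [0.489 0.372 0.087]
saddle 0.65 [298.  88.  53.  66.] [0.427 0.3   0.015] [0.488 0.37  0.087]
saddle 0.55 [279.  89. 164. 246.] [ 0.402  0.004 -0.004] [0.629 0.372 0.346]
chuck_key 0.87 [378. 114.  76.  55.] [ 0.53   0.274 -0.002] [0.626 0.341 0.034]
handle_grip 0.59 [391. 289.  50.  50.] [ 0.502  0.013 -0.003] [0.618 0.289 0.335]
clamp_pad 0.44 [341. 307.  13.  18.] [ 0.477  0.026 -0.002] [0.493 0.134 0.124]
 board (array([440.9, 215.2]), array([735.9, 269.9]), np.float32(0.0886609))
end_stop 0.79 [258.   0.  58.  60.] [ 0.431  0.301 -0.003] [0.487 0.359 0.087]
saddle 0.64 [242.   0. 204. 260.] [ 0.405  0.051 -0.004] [0.626 0.364 0.187]
chuck_key 0.56 [351.  21.  75.  64.] [ 0.53   0.273 -0.002] [0.62  0.342 0.035]
handle_grip 0.74 [357. 212.  91.  48.] [0.537 0.124 0.078] [0.605 0.146 0.187]
clamp_pad 0.7 [304. 225.  14.  17.] [0.478 0.12  0.113] [0.491 0.134 0.124]
5.275 [2.57754287e-01 1.25325808e-01 3.52860278e-01 1.79829389e+00
 1.06484047e-04 1.82678114e+00]
```

```bash
python3 - <<'E'
from h import *
from scipy.optimize import least_squares
allp=[]
for k in (0,1):
    z=np.load(f"j{k}.npz"); W=z["W"]; H=np.nan_to_num(W[...,2],nan=-1)
    m=((H>.013)&(H<.023)).astype(np.uint8); m=cv2.morphologyEx(m,cv2.MORPH_OPEN,np.ones((3,3),np.uint8))
    n,l,s,_=cv2.connectedComponentsWithStats(m); i=1+s[1:,4].argmax()
    p=W[l==i]; c,sz,a=rect(p[:,:2]); print(k,s[i],c,sz,a,np.median(p[:,2]))
    # edges: x low/high edges fit
    a0=a if a>0 else a+np.pi
    psi=a0-np.pi/2; 
    ex=np.array([np.cos(psi),np.sin(psi)]); ey=np.array([-ex[1],ex[0]])
    q=p[:,:2]@np.stack([ex,ey],1); 
    print(" psi",psi,"x range",np.percentile(q[:,0],[.05,.5,99.5,99.95]),"y",np.percentile(q[:,1],[.05,.5,99.5,99.95]))
    # origin from x edges(-115,85) ymid (15)
    o=c/1000-ex*(-.015)-ey*.015; print(" origin",o)
    # saddle b & stop points in jig frame
    w=W.reshape(-1,3); w=w[~np.isnan(w[:,0])]; J=np.c_[(w[:,:2]-o)@np.stack([ex,ey],1),w[:,2]]
    def sel(x0,x1,y0,y1,z0,z1):
        s=J[(J[:,0]>x0)&(J[:,0]<x1)&(J[:,1]>y0)&(J[:,1]<y1)&(J[:,2]>z0)&(J[:,2]<z1)]
        return s
    for nm,b in dict(sadB=(-.12,-.03,.04,.09,.05,.062),sadA=(-.12,-.03,-.1,-.05,.05,.062),stopblk=(-.12,-.03,.12,.16,.045,.07),rod=(-.09,-.06,.085,.122,.04,.068),clamp=(-.07,.1,-.13,-.04,.1,.2)).items():
        s=sel(*b)
        if len(s): print(" ",nm,len(s),np.percentile(s,1,0).round(4),np.percentile(s,99,0).round(4),np.median(s,0).round(4))
    np.save(f"jig{k}.npy",np.r_[o,psi])
    im=z["c"][:,:,::-1]; cv2.imwrite(f"pics/jj{k}.png",im)
E
python3 -c "
import cv2,numpy as np
a=cv2.imread('pics/j0.png')[60:360,200:480];b=cv2.imread('pics/j1.png')[0:300,200:480]
cv2.imwrite('pics/jboth.png',cv2.resize(np.hstack([a,b]),None,fx=1.4,fy=1.4))"
```

```text
0 [  281    94   163   204 22317] [515.9 222. ] [200.3 269.7] -1.4818931 0.016115612769030563
 psi 0.08890331 x range [0.4336904  0.43465353 0.63183697 0.63303851] y [0.04109326 0.04386189 0.30920738 0.31000428]
 origin [0.53217255 0.20839103]
  sadB 428 [-0.1065  0.0599  0.05  ] [-0.0435  0.0799  0.0575] [-0.0927  0.0701  0.0555]
  sadA 339 [-0.1067 -0.0879  0.0501] [-0.0434 -0.0677  0.0576] [-0.0922 -0.0766  0.0553]
  stopblk 496 [-0.0897  0.1207  0.0495] [-0.0603  0.1592  0.0695] [-0.0741  0.1413  0.0671]
  rod 194 [-0.0822  0.1002  0.0528] [-0.0674  0.1212  0.0608] [-0.0748  0.1088  0.0564]
  clamp 1282 [-0.0605 -0.0857  0.1006] [ 0.0368 -0.0681  0.1531] [-0.0246 -0.0737  0.125 ]
1 [  242     1   178   234 28306] [515.9 221.9] [200.1 269.8] -1.4811137 0.01605911582999267
 psi 0.0896827 x range [0.43390252 0.43502353 0.6324327  0.63327749] y [0.04085907 0.04446951 0.3081567  0.30936807]
 origin [0.53218316 0.20830372]
  sadB 507 [-0.1065  0.0601  0.0501] [-0.0431  0.0797  0.0577] [-0.093   0.0698  0.0554]
  sadA 402 [-0.1066 -0.0879  0.0501] [-0.0431 -0.0679  0.0578] [-0.0924 -0.0772  0.0554]
  stopblk 627 [-0.0893  0.1204  0.0467] [-0.0599  0.156   0.0694] [-0.0715  0.1309  0.0671]
  rod 249 [-0.082   0.0997  0.0499] [-0.0674  0.1216  0.0604] [-0.0743  0.1089  0.0564]
  clamp 2190 [-0.06   -0.0859  0.1014] [ 0.0638 -0.0678  0.1861] [ 0.0295 -0.074   0.1379]
```

View pics/jboth.png

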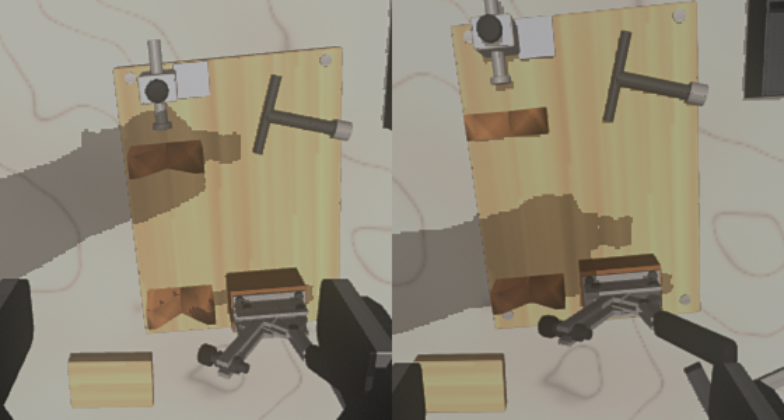

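The jig's pose is consistent from both views: origin (0.532, 0.208), yaw 0.089 rad, rod head at jig y ≈ 0.100. The picture shows the rod head just beyond saddle_b, the clamp open, and a free path on the −x side. Next I pick the tube.

```bash
cat >> h.py <<'E'
O=np.array([.5322,.2083]);PSI=.0893
RJ=np.array([[np.cos(PSI),-np.sin(PSI)],[np.sin(PSI),np.cos(PSI)]])
def jw(x,y,z): return np.r_[O+RJ@[x,y],z]          # jig -> world
def wj(p): return np.r_[RJ.T@(np.asarray(p)[:2]-O),p[2]]
def fj(): return np.r_[RJ.T@np.array(ctrl.read_wrist_force())[:2],ctrl.read_wrist_force()[2]]
E
python3 - <<'E'
from h import *
a=1.791; g=np.r_[np.array([.5288,-.2443])+.015*np.array([np.cos(a),np.sin(a)]),0]
q=down(a-np.pi/2)
ctrl.goto(g+[0,0,.17],q); ctrl.line_to(g+[0,0,.048],velocity=.12)
print(ctrl.read_wrist_force(),ctrl.read_position()-g)
ctrl.set_gripper(0); print(ctrl.read_width(),ctrl.read_gripper_force(),ctrl.read_wrist_force())
ctrl.line_to(g+[0,0,.20],velocity=.15); print(ctrl.read_width(),ctrl.read_gripper_force(),ctrl.read_wrist_force())
# to the jig: high, on the robot side of the saddles
ctrl.goto(jw(-.115,-.003,.20),down(PSI)); print(wj(ctrl.read_position()),ctrl.read_wrist_force(),ctrl.read_clock())
d=shot("wrist","held")
for r in cams.cut_out("wrist","tube")[:2]:
    w=d["W"][r["pixels"]]; w=w[~np.isnan(w[:,0])]; print(r["conf"],r["box"],w.min(0),w.max(0),rect(w[:,:2]))
d=shot("top")
for r in cams.cut_out("top","tube")[:2]:
    w=d["W"][r["pixels"]]; w=w[~np.isnan(w[:,0])&(w[:,2]>.1)]; print(r["conf"],r["box"],w.min(0),w.max(0),rect(w[:,:2]))
E
```

```text
[-0.12644264  0.70370707 -0.83636983] [ 0.00080999 -0.00045014  0.04916412]
0.31317642975055054 58.892109990119934 [2.53619333 1.02516198 1.43140066]
0.30521186370679776 58.97951424121857 [-0.09849231  0.61940616 -0.7833906 ]
[-0.11455828 -0.00359398  0.19993536] [ 0.11794296 -0.14994176 -0.88413719] 12.475
0.91 [280.8, 57.1, 86.2, 315.3] [0.39634196 0.15815406 0.20473376] [0.43403515 0.28014615 0.25752752] (array([415.1, 218.9]), array([ 27.6, 121.7]), np.float32(-1.4819807))
0.55 [469.2, 277.4, 170.8, 116.7] [ 0.53888109 -0.0518134  -0.00375374] [0.81538689 0.14636491 0.18026874] (array([683.9,  49. ]), array([ 58.1, 330.9]), np.float32(-0.60176575))
0.78 [236.6, 276.8, 50.3, 13.1] [0.40985712 0.07736918 0.20304951] [0.4442713  0.17754308 0.22550651] (array([427. , 126.9]), array([27.9, 99.4]), np.float32(-1.4808104))
```

View pics/held.png

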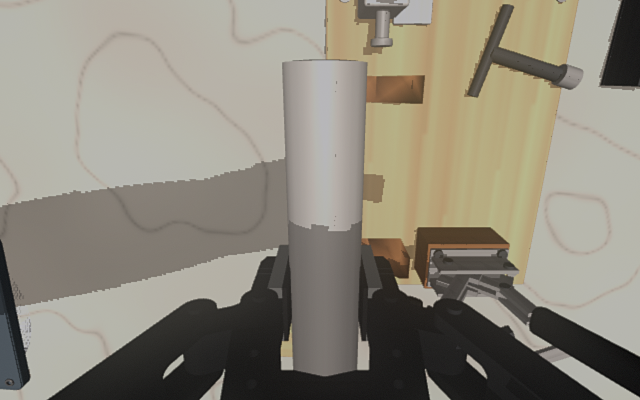

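The tube is held square to the jig, its far end at about (325,62), with the saddles and the stop rod to its right. Next I check its pitch and lower it from the robot side, under the open pad.

```bash
python3 - <<'E'
from h import *
d=shot("wrist"); r=cams.cut_out("wrist","tube")[0]
w=d["W"][r["pixels"]]; w=w[~np.isnan(w[:,0])]; w=np.array([wj(p) for p in w]); w=w[w[:,2]>.19]
print("end y",np.percentile(w[:,1],[99,99.8]))
ys=np.arange(.01,.08,.01)
zs=[np.percentile(w[abs(w[:,1]-y)<.005,2],97) for y in ys]; xs=[w[(abs(w[:,1]-y)<.005),0] for y in ys]
print(np.round(zs,4)); pf=np.polyfit(ys,zs,1); print("pitch",pf[0],"ridge at grip",np.polyval(pf,-.003)-ctrl.read_position()[2])
print("axis x",[round((np.percentile(x,2)+np.percentile(x,98))/2,4) for x in xs])
f0=fj()
ctrl.line_to(jw(-.115,-.003,.080),velocity=.15); print(wj(ctrl.read_position()),fj()-f0)
ctrl.line_to(jw(-.075,-.003,.080),velocity=.1); print(wj(ctrl.read_position()),fj()-f0)
ctrl.line_to(jw(-.075,-.003,.054),velocity=.06); print(wj(ctrl.read_position()),fj()-f0)
for z in np.arange(.053,.0455,-.001):
    ctrl.line_to(jw(-.075,-.003,z),velocity=.03); f=fj()-f0; print(z.round(4),f.round(1),ctrl.read_wrist_torque())
    if f[2]>4: break
print(wj(ctrl.read_position()),ctrl.read_clock())
E
```

```text
end y [0.08059302 0.08118729]
[0.2179 0.2178 0.2179 0.2178 0.2179 0.2179 0.2179 0.218 ]
pitch 0.002304874270504092 ridge at grip 0.017814422470244284
axis x [np.float64(-0.1157), np.float64(-0.1157), np.float64(-0.1157), np.float64(-0.1157), np.float64(-0.1157), np.float64(-0.1156), np.float64(-0.1156), np.float64(-0.1156)]
[-0.11425196 -0.00286227  0.08096853] [ 0.55582687 -1.46875683  0.76796266]
[-0.07497526 -0.00297611  0.08042622] [ 0.47927194 -1.38473691 -0.08179421]
[-0.07553102 -0.00307265  0.05347908] [ 0.02655336 -0.50098914 -0.14664665]
0.053 [ 0.8 -0.5  0.5] [0.03791095 0.01969317 0.00707638]
0.052 [-0.7 -0.5  0.7] [ 0.01280365 -0.0216905  -0.02577648]
0.051 [ 0.2 -0.9 -0.4] [ 0.01717293  0.02157108 -0.01106228]
0.05 [ 0.2 -0.3  0.5] [ 0.05938703 -0.06357066  0.01247192]
0.049 [ 1.2 -0.4  2.1] [-0.00342209 -0.17593182 -0.05502964]
0.048 [ 2.7 -1.4  4.4] [-0.06216706 -0.29915814  0.00376269]
[-0.07388273 -0.00290003  0.0489572 ] 16.3583
```

```bash
python3 - <<'E'
from h import *
f0=fj(); Z=.0483
ctrl.line_to(jw(-.0742,-.003,Z),velocity=.02); print(fj())
ctrl.line_to(jw(-.0742,.010,Z),velocity=.025); b=fj(); print(b,wj(ctrl.read_position()))
hist=[]
for y in np.arange(.0105,.0225,.0005):
    ctrl.line_to(jw(-.0742,y,Z),velocity=.01); f=np.mean([fj() for _ in range(3)],0); hist.append(f[1]); print(round(y,4),f.round(1),wj(ctrl.read_position())[1].round(4))
    if f[1]<np.median(hist)-4.5: break
print(ctrl.read_clock())
d=shot("wrist","butt")
E
```

```text
[ 0.8511719  -0.37702742  4.56223021]
[ 1.79848602 -5.6489968   6.00178984] [-0.07365581  0.00821427  0.04864324]
0.0105 [ 1.2 -5.9  4.8] 0.0084
0.011 [ 1.9 -6.3  5.2] 0.0088
0.0115 [ 1.6 -6.7  6.4] 0.0092
0.012 [ 2.8 -6.4  6.4] 0.0098
0.0125 [ 1.6 -6.8  5.9] 0.0103
0.013 [ 1.5 -6.4  5.9] 0.0108
0.0135 [ 1.  -6.5  6.4] 0.0112
0.014 [ 1.2 -6.2  5.7] 0.0117
0.0145 [ 1.3 -7.3  5.8] 0.0123
0.015 [ 1.2 -7.4  6.1] 0.0128
0.0155 [ 1.7 -5.8  5.3] 0.0133
0.016 [ 2.1 -6.1  6.5] 0.0137
0.0165 [ 1.9 -6.1  5.5] 0.0142
0.017 [ 2. -6.  6.] 0.0147
0.0175 [ 1.  -7.8  6.9] 0.015
0.018 [ 1.3 -8.7  6. ] 0.015
0.0185 [ 1.1 -9.5  6. ] 0.015
0.019 [  1.6 -10.    6.8] 0.015
0.0195 [  2.  -12.3   7.3] 0.0151
22.025
```

View pics/butt.png

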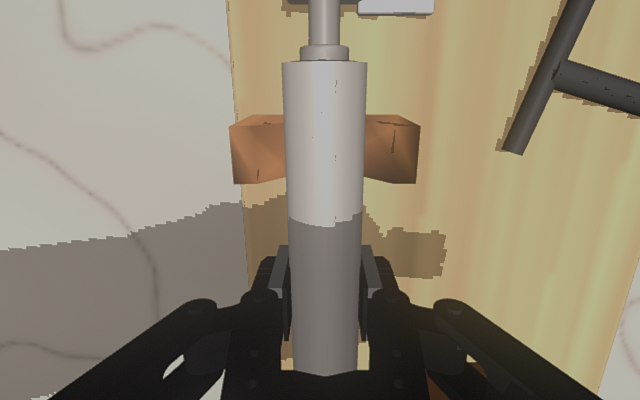

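The tube end at (325,62) touches the rod head at (325,50). Position stalled at y = 0.015 with about 6 N net on the stop, well below 18 N. I relax the push, release, and look.

```bash
python3 - <<'E'
from h import *
ctrl.line_to(jw(-.0742,.0168,.0483),velocity=.02); print(fj(),wj(ctrl.read_position()))
ctrl.set_gripper(.65); print(ctrl.read_width(),fj(),wj(ctrl.read_position()))
p=wj(ctrl.read_position()); ctrl.line_to(jw(p[0],p[1],.15),velocity=.12)
ctrl.line_to(jw(-.09,-.0,.27),velocity=.25)
d=shot("wrist","rel"); print(ctrl.read_clock())
W=d["W"].reshape(-1,3); W=W[~np.isnan(W[:,0])]; J=np.c_[(W[:,:2]-O)@RJ,W[:,2]]
t=J[(abs(J[:,0]+.075)<.02)&(J[:,1]>-.11)&(J[:,1]<.125)&(J[:,2]>.06)&(J[:,2]<.075)]
h,e=np.histogram(t[:,1],bins=np.arange(-.11,.126,.005)); print(h)
m=t[t[:,1]<.1]; print("ridge z",[np.percentile(m[abs(m[:,1]-y)<.006,2],97).round(4) for y in (-.04,0,.04,.08)],"x",[np.mean(m[abs(m[:,1]-y)<.006,0]).round(4) for y in (-.04,0,.04,.08)])
r=J[(abs(J[:,0]+.075)<.012)&(J[:,1]>.085)&(J[:,1]<.12)&(J[:,2]>.045)]
for y in np.arange(.09,.112,.0015):
    s=r[abs(r[:,1]-y)<.00075]; print(round(y,4),len(s),s[:,2].max().round(4) if len(s) else None)
E
```

```text
[ 1.34550756 -5.87245114  6.11031555] [-0.07366108  0.01500769  0.04864133]
0.6479604992444129 [ 1.08970965  0.4038556  -0.23788304] [-0.07506806  0.0169811   0.04748537]
24.4417
[  0   7  94  91  94  96  97  95 103 100 102 102 103 107 104 112 110 112
 113 114 120 118 113 118 118 122 127 130 126 134 128 137 135 139 149 138
 137 152 149 152 151 150  11   0   0   0 138]
ridge z [np.float64(0.0668), np.float64(0.0667), np.float64(0.0667), np.float64(0.0669)] x [np.float64(-0.0754), np.float64(-0.0753), np.float64(-0.0753), np.float64(-0.0752)]
0.09 54 0.0666
0.0915 53 0.068
0.093 44 0.0671
0.0945 38 0.0678
0.096 53 0.0668
0.0975 53 0.0672
0.099 51 0.0679
0.1005 17 0.0604
0.102 33 0.061
0.1035 32 0.0613
0.105 14 0.0582
0.1065 21 0.0587
0.108 22 0.0582
0.1095 22 0.0588
0.111 21 0.0583
```

View pics/rel.png

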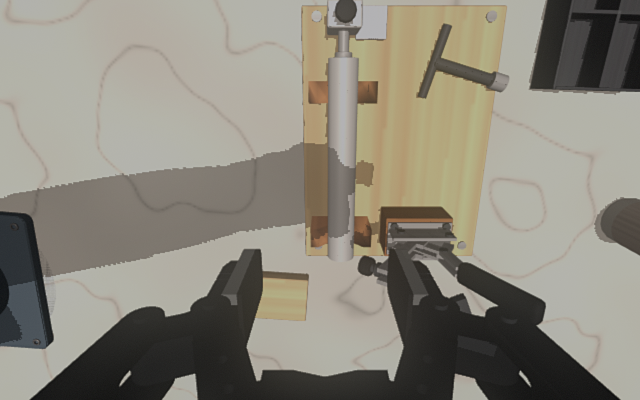

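The tube is seated at even height (ridge 0.067 along its length). It touches the rod head, and the head face is still at 0.100, so the stop hasn't moved. Next is the handle: closed fingertips follow its path, tilting with its face.

```bash
python3 - <<'E'
from h import *
ctrl.set_gripper(0)
ctrl.goto(*hp(0,.06)); print(wj(ctrl.read_position())); f0=fj()
p,o=hp(0,.004); ctrl.line_to(p,frame=o,velocity=.1); print(ctrl.read_position()-p,fj()-f0,ctrl.read_clock())
for q in np.arange(0,1.0,.1):
    p,o=hp(q); ctrl.line_to(p,frame=o,velocity=.06); f=fj()-f0
    print(q.round(2),f.round(1),((ctrl.read_position()-p)*1e3).round(1))
    if np.linalg.norm(f)>15: print("STOP");break
print(ctrl.read_clock()); shot("wrist","han"); shot("scene","hanS")
a=cv2.imread('pics/han.png');b=cv2.imread('pics/hanS.png')[150:330,300:520]
cv2.imwrite('pics/hanb.png',np.vstack([cv2.resize(a,(440,275)),cv2.resize(b,(440,324))[:324]]))
E
```

```text
[-0.01093583 -0.07788117  0.22007297]
[0.0004242  0.00020255 0.00067315] [ 0.13969533  0.99979207 -0.4614785 ] 26.7167
0.0 [ 0.4  1.1 -0.3] [0.1 0.1 0.5]
0.1 [ 0.2  0.6 -0.7] [0.4 0.  0.9]
0.2 [ 0.5  0.4 -0.3] [-0.  -0.   0.1]
0.3 [ 0.6  0.8 -0.4] [-0.   0.   0.2]
0.4 [ 0.7  0.1 -1.6] [ 0.1 -0.   0.3]
0.5 [0.5 0.8 0. ] [0.2 0.  0.4]
0.6 [-0.   0.1 -0.7] [0.1 0.  0.3]
0.7 [ 0.9  1.8 -0.7] [0.2 0.  0.3]
0.8 [ 0.3  0.4 -0.5] [0.2 0.  0.2]
0.9 [ 0.3  0.3 -0.6] [0.2 0.  0.2]
29.3333
```

View pics/hanb.png

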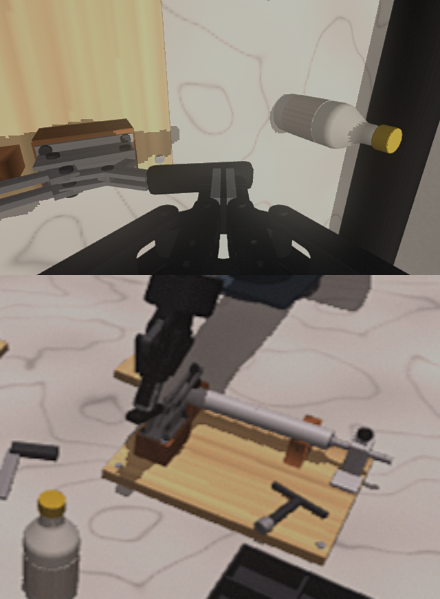

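The tips sit on the black grip at (230,180) and the handle is coming down with almost no force. The bottle is clear. I continue over centre.

```bash
python3 - <<'E'
from h import *
for q in np.r_[np.arange(.95,1.9,.05),1.9]:
    p,o=hp(q); ctrl.line_to(p,frame=o,velocity=.04); f=fj()
    print(q.round(2),f.round(1),((ctrl.read_position()-p)*1e3).round(1))
    if np.linalg.norm(f)>20: print("STOP");break
print(ctrl.read_clock()); shot("scene","clS"); shot("wrist","clW")
a=cv2.imread('pics/clW.png');b=cv2.imread('pics/clS.png')[150:330,300:520]
cv2.imwrite('pics/clb.png',np.vstack([cv2.resize(a,(440,275)),cv2.resize(b,(440,324))]))
E
```

```text
0.95 [ 0.1 -0.1 -0.8] [-0.  0.  0.]
1.0 [-0.7 -0.5  0.1] [0.2 0.  0.1]
1.05 [-0.4 -0.2  1.7] [0.1 0.  0.2]
1.1 [-2.5 -0.1  2.5] [0.2 0.1 0.5]
1.15 [-2.2 -0.   5.8] [0.4 0.1 0.8]
1.2 [-2.8  0.4  6.2] [0.4 0.1 1. ]
1.25 [-3.7  0.9  7.1] [0.4 0.1 1.2]
1.3 [-3.8  0.4  6.9] [0.6 0.1 1.7]
1.35 [-4.9 -0.2  7.9] [0.7 0.1 1.9]
1.4 [-3.3  0.   8.8] [0.8 0.1 2.1]
1.45 [-3.4 -0.1  8.4] [0.9 0.1 2.2]
1.5 [-3.9 -0.   9.2] [1.  0.1 2.2]
1.55 [-2.5 -0.3  8.1] [1.1 0.1 2.1]
1.6 [-1.7 -0.3  7.2] [1.2 0.1 1.9]
1.65 [-1.1  0.2  5.9] [1.2 0.1 1.5]
1.7 [ 0.1 -0.4  5.2] [1.2 0.1 0.9]
1.75 [0.8 0.6 2.6] [ 0.5  0.  -0.3]
1.8 [-0.7  0.3  0.1] [-1.5 -0.2 -1.9]
1.85 [ 1.1 -0.7 -0. ] [-0.7 -0.1 -1.1]
1.9 [-0.6 -0.1  0.1] [-0.2 -0.  -0.3]
34.4333
```

View pics/clb.png

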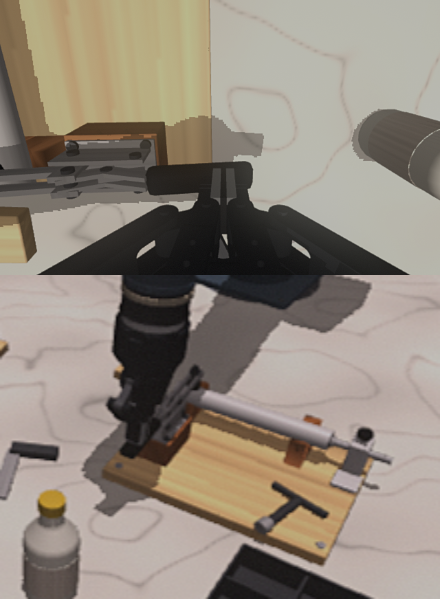

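The force fell to zero and the handle ran ahead of the tips, so it went over centre. I retract straight up and check.

```bash
python3 - <<'E'
from h import *
p=ctrl.read_position(); ctrl.line_to(p+[0,0,.12],velocity=.15); print(fj())
ctrl.goto(jw(-.03,-.05,.33),down(PSI)); ctrl.hold(.5)
d=shot("wrist","fin"); print(ctrl.read_clock())
W=d["W"].reshape(-1,3); W=W[~np.isnan(W[:,0])]; J=np.c_[(W[:,:2]-O)@RJ,W[:,2]]
for x in (.06,.075,.093,.105):
    s=J[(abs(J[:,1]+.078)<.008)&(abs(J[:,0]-x)<.004)&(J[:,2]>.05)]; print("handle",x,len(s),np.median(s[:,2]).round(4) if len(s) else None)
t=J[(abs(J[:,0]+.075)<.004)&(J[:,2]>.045)&(J[:,2]<.075)]
for y in np.arange(.093,.111,.0015):
    s=t[abs(t[:,1]-y)<.00075]; print(round(y,4),len(s),s[:,2].max().round(4) if len(s) else None)
print("ridge",[np.percentile(t[abs(t[:,1]-y)<.006,2],95).round(4) for y in (-.04,0,.04,.08)])
E
```

```text
[-0.2482338   0.20230801  0.64542728]
36.7167
handle 0.06 103 0.0937
handle 0.075 105 0.0928
handle 0.093 101 0.0913
handle 0.105 101 0.0907
0.093 14 0.0669
0.0945 15 0.0681
0.096 9 0.0681
0.0975 16 0.0668
0.099 11 0.0665
0.1005 5 0.0652
0.102 15 0.0614
0.1035 11 0.0608
0.105 8 0.0596
0.1065 13 0.0591
0.108 8 0.0571
0.1095 0 None
0.111 0 None
ridge [np.float64(0.0667), np.float64(0.067), np.float64(0.0672), np.float64(0.0669)]
```

View pics/fin.png

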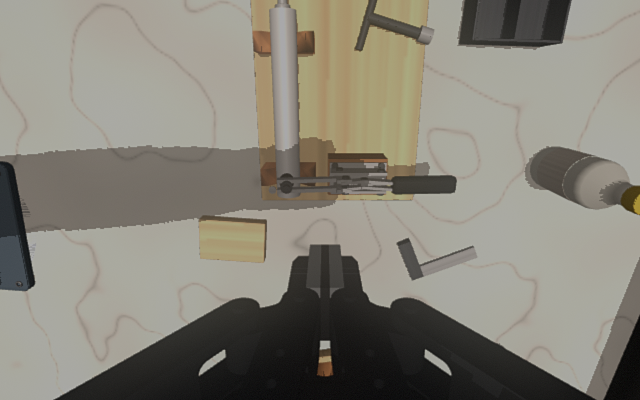

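The handle lies about 3° below level at (425,184), so it is home. The pad is on the tube at (287,185), and the tube end still touches the rod head.

```bash
python3 -c "
from plant import ticket
print(ticket.hand_in())"
```

```text
the job is handed in; nothing more can be done
None
```

The job is handed in at about 37 s: the tube lies in the jig's saddles butted against the unmoved end stop, with the toggle clamp snapped home (about 10 N peak push) and the arm clear; I saw no bystander disturbed.

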